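Gauge a bush into the catch box and hold its inspection flap at the mark

ROBOT

A 6-joint arm with a two-finger parallel gripper is mounted at the origin on a cart in front of the work surface, level with it; the furniture and walls round the work are solid. World frame = base frame: x ahead of the robot, y to its left, z up, the work surface at z = 0. Lengths are in mm, angles in rad, forces in N, time in s.
With the tool pointing down it reaches from about 350 to 975 mm from the base axis. Payload 7.1 kg.
Tool frame: the origin (TCP) lies midway between the tips of the shut fingers; the grasp point (between the pads) lies 19 mm behind it (ctrl.grip_depth is the distance from the TCP to the grasp point, in mm); z points along the fingers, y is the line along which they close (so a half turn about z gives the same grasp; the last joint's range is limited). The gripper opens to 88 mm and grips with 3 to 60 N. Pads are 20 mm wide; open, the fingers measure 115 mm over their backs; the gripper's body (75 mm by 178 mm) begins 61 mm behind the grasp point.
Start: joints at [1.127, 0.423, 1.63, -0, 1.089, -0.019], TCP at [257.554, 569.448, 222.675] pointing down, gripper open.
Joint ranges: [-3, 3], [-0.9, 2.11], [0.09, 2.58], [-1.31, 4.45], [0.11, 2.69], [-2.54, 2.54]. Speed limits (rad/s): [2.39, 2.39, 3.01, 3.14, 3.14, 3.14].

INTERFACE

Orientations are given as a rotation vector (axis times angle).
In Python, from workcell import get_obs, vision, ctrl gives the robot as it stands.
- The arm moves only by the tool step_arm, never from a script. Its argument "plan" is a list of rows, each a list of 7 numbers: the opening, from -1 (shut) to 1 (fully open), then the shift along the tool's x, y, z as a fraction of full scale, then the turn, a rotation vector about the tool's x, y, z as a fraction of full scale. In form: [[fingers, dx, dy, dz, wx, wy, wz], ...]. A call has 1 to 20 rows; each row shifts and turns the commanded pose from where the row before left it, along the tool's axes as they then stand; what a row does not reach is not made up. Full scale, the value 1, is 50 mm for a shift and 0.12 rad for a turn. A row lasts 1/8 s, in which the tool goes at most 62.5 mm and 10.7 degrees, less where a joint would pass 70% of its speed; a pose out of reach is approached as far as the arm can. A call with a number of a shift or a turn outside -1 to 1 is refused whole. A call with a gripper value outside its range is refused whole. The fingers move at their own pace and stop on an object; the grip force is fixed at half the most. Time passes only in rows, so rows that do not move let the fingers close. It gives the time, the measured TCP pose, the force, the opening and the grip force at its end, in the units of the state.
- get_obs(): the state, without advancing time (a new reading comes with each control period).
- vision.get_image(name): name is "scene" or "side" or "wrist"; returns a dict with "pixels" (384x512x3 uint8, red, green, blue), "depth" (384x512 float32, mm along the optical axis (not along the pixel's ray), 0 where there is no reading), "fx", "fy", "cx", "cy" (pixels), "T" (4x4, takes a point from camera to world coordinates); the wrist camera has in their place "T_tool_cam" (4x4, takes a point from camera to tool coordinates, whose origin is the TCP and whose axes are the flange's). Camera axes: x right, y down, z forward; pixel columns grow to the right and rows downward; lengths in mm; the calibration is good to about 2 mm. A picture is of the moment at which its call begins: read the wrist's pose just before it.
- ctrl.close_job(): hands the job in; it is judged then, once.
The state is a dict: "t": time; "qpos": joint angles; "qvel": joint speeds; "joint_torque": joint torques, N m; "ee_pos": TCP position; "orientation": TCP orientation; "ft_force": force on the tool from outside, world axes, zero at the start; "moment": the same for the moment, N m; "width": finger opening in mm; "grasp_force": force on a finger pad.
Only numpy, scipy, OpenCV 4.12 (cv2) and the standard library are available. Lean on these libraries where they do the work, as an engineer would, in place of code of your own. Each camera call takes 0.05 s, during which the arm holds its last target. There are 200 camera calls.

TASK

Two steel bushes stand on the bench; drop the one that passes through the round gauge bore in the box's deck down through it into the box, with the flap still shut, and leave the other one standing on the bench. Then lift the box's hinged inspection flap by its bar until its pointer stands in the middle of the open fork of the brass rider on the quadrant, and finish holding it still there (it falls shut if let go) so that I can look in. Leave the rider as it is set, and the two valve springs and the spark plug near the box undisturbed.

Things in the scene. Friction and masses are not known exactly. Their poses are not given: they have to be found in the camera images.
- gauge_box: grey steel catch box with a chamber inside, fixed to the bench; 180 (x) x 130 (y) x 100 (z) mm. Origin at the centre of its underside; its -x side is the front, roughly facing the robot. Top, rear (x = 10 to 90 mm): fixed steel deck, top at z = 100 mm, with the gauge bore; top, front (x = -90 to 5 mm): the hinged flap. Walls 5 mm. Quadrant on its left (+y) side.
- bore (a point): centre of the mouth of the round gauge bore, at the level of the deck's top: 31 mm in diameter, 22 mm long (8 mm deck and a boss under it), edge chamfered 3 mm; below it is the empty chamber, 73 mm from the end of the bore to the floor. Axes as gauge_box.
- chamber (a point): centre of the chamber's floor, 5 mm above the bench; axes as gauge_box. The chamber measures 170 (x) x 120 (y) mm inside.
- flap_hinge (a point): middle of the flap's hinge line, at x = 8, y = 0, z = 96 mm in the frame of gauge_box; the hinge line runs along the box's y axis.
- flap (a joint): angle of the inspection flap in rad: 0 = shut (level), growing as its front edge swings up and back about the hinge; stop at 1.1. It starts shut. The hinge is free: the flap (about 0.33 kg with its bar) falls shut unless held.
- flap_bar (a point): middle of the flap's grip bar: level round steel bar, 10 mm thick, 90 mm long, along the box's y axis, 50 mm in front of the box's front face, on an 8 mm arm at each end (84 mm apart, nothing between or below). At flap angle a it stands 148*cos(a) mm in front of and 148*sin(a) mm above the hinge. It can turn in the fingers.
- pointer (a point): point on the dark steel pointer that is fixed to the flap's left edge, 107 mm from the hinge line and 80 mm to the left (+y) of the box's middle; the pointer is a 3.5 mm wide strip that points straight away from the hinge along the flap and ends 118 mm from the hinge.
- rider_fork (a point): middle of the open fork of the brass rider clamped on the quadrant (aluminium arc, ticks every 10 degrees, 80 to 98 mm from the hinge line). Its two teeth, 17 mm apart (clear gap), point away from the hinge. The pointer passes just outside; with the flap at the rider's angle, point pointer coincides with this point (107 mm from the hinge line).
- rider (a joint): angle of the brass rider in rad, measured like the flap's angle: the flap is at the mark when joint flap equals joint rider. Differs from start to start (about 0.45 to 0.9). Stiff by its clamp; not to be moved. Its fork's tips reach at most 0.2 m above the bench.
- bush_slim: plain steel bush (tube), 28 mm outside diameter, 18 mm bore, 40 mm tall, 60 to 130 g, standing upright on the bench; this one passes the gauge bore. Origin at the centre of its underside, z along its axis.
- bush_wide: plain steel bush of the same height (40 mm) and bore (18 mm) but 34 mm outside diameter, standing upright on the bench; too wide for the gauge bore. Origin at the centre of its underside, z along its axis.
- bush_slim_mid (a point): middle of the slim bush, on its axis 20 mm from either end.
- valve_spring_1: bystander: dark valve spring, 27 mm in diameter, 43 mm tall, standing on the bench to the right of the box; origin at the centre of its underside.
- valve_spring_3: bystander: a second dark valve spring like it, standing beside it nearer the robot.
- spark_plug_1: bystander: spark plug, 73 mm long, 18 mm thick, lying on the bench behind the bushes; origin under its middle.
Things that resemble listed ones, but are neither listed nor needed, are in the scene too. Leave any brown or purple look-alike of the bush_slim alone.

How it is judged:
By the outcome, as a careful person would: the job done as asked, in the order asked, and still so for the second after the job is handed in, while the arm keeps its last pose, push and grip.
It also fails if it takes over 58 s, if anything falls off the work surface, if the arm or the gripper's body presses on something with over 40 N, if the wrist force passes 120 N, or if a joint passes its speed limit or range.

## Working session

There is one attempt and no reset: what is moved stays moved. The work goes in short steps, Python scripts to look and compute and a tool call to move; the robot and the scene stay as the last step left them, time stands still between calls to the robot, and variables do not carry over. Pictures are saved under pics/ and viewed, at most 10 in all, crops included, and the job is handed in when it is done.

Besides the shell and the picture viewer there is one more tool, called as name(argument=value, ...), one argument or row to a line, values as JSON. step_arm: Moves the arm, as the interface text tells. Its arguments: {"type":"object","properties":{"plan":{"type":"array","items":{"type":"array","items":{"type":"number","minimum":-1,"maximum":1}}}},"required":["plan"]}

```bash
mkdir -p pics
cat > h.py <<'E'
import numpy as np, cv2
from workcell import get_obs, vision, ctrl
from scipy.spatial.transform import Rotation as R
def cap(n):
    o=get_obs(); im=vision.get_image(n)
    if n=="wrist":
        T=np.eye(4);T[:3,:3]=R.from_rotvec(o["orientation"]).as_matrix();T[:3,3]=o["ee_pos"]
        im["T"]=T@np.array(im["T_tool_cam"])
    else: im["T"]=np.array(im["T"])
    return im
def cloud(im):
    d=im["depth"];v,u=np.mgrid[:d.shape[0],:d.shape[1]]
    p=np.stack([(u-im["cx"])/im["fx"]*d,(v-im["cy"])/im["fy"]*d,d],-1)
    w=p@im["T"][:3,:3].T+im["T"][:3,3]; w[d==0]=np.nan
    return w
def save(im,name): cv2.imwrite("pics/"+name,im["pixels"][...,::-1])
E
python3 - <<'E'
from h import *
for n in("scene","side"):
    im=cap(n);save(im,n+"0.png");np.save(n+"0.npy",cloud(im));print(n,im["T"].round(3).tolist(),im["fx"],im["cx"],im["cy"])
a=cv2.imread("pics/scene0.png");b=cv2.imread("pics/side0.png")
o=get_obs();print({k:np.round(v,3).tolist() for k,v in o.items()}, ctrl.grip_depth)
E
```

```text
scene [[-0.761, -0.39, 0.519, 31.781], [-0.649, 0.462, -0.604, 324.412], [-0.004, -0.797, -0.604, 714.057], [0.0, 0.0, 0.0, 1.0]] 495.1129900077076 252.8181625902582 199.58892115965514
side [[0.887, -0.228, 0.402, 218.073], [-0.461, -0.416, 0.783, -1000.069], [-0.011, -0.88, -0.474, 494.233], [0.0, 0.0, 0.0, 1.0]] 360.03299823346305 250.05748041322167 188.56263532596523
{'t': 0.1, 'qpos': [1.127, 0.424, 1.631, 0.0, 1.089, -0.019], 'qvel': [-0.0, -0.001, -0.001, 0.001, -0.0, 0.001], 'joint_torque': [-0.0, -54.562, -27.432, 0.065, 0.019, -0.0], 'ee_pos': [257.348, 569.026, 222.004], 'orientation': [-0.662, -3.071, 0.002], 'ft_force': [-0.773, -0.668, -0.051], 'moment': [-0.002, -0.059, -0.037], 'grasp_force': 0.0, 'width': 87.776} 18.700000000000003
```

View pics/scene0.png

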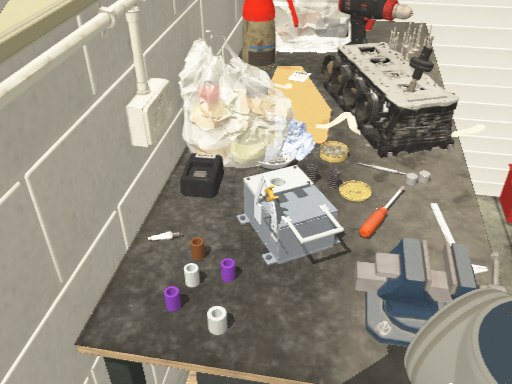

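View pics/side0.png

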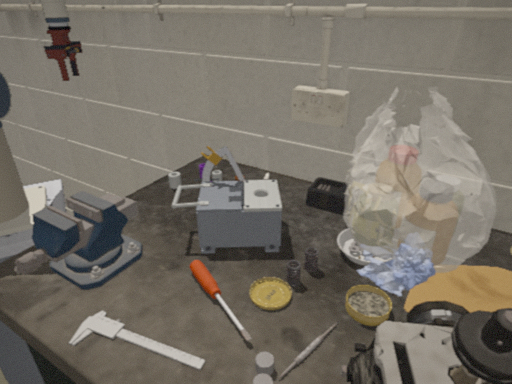

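Scene image: steel bushes at (192,274) and (217,320), box around (290,210) with the brass rider at about (268,192), and coloured look-alikes nearby. Next I measure these.

Run:
```python
from h import *
w=np.load("scene0.npy");s=np.load("side0.npy")
im=cv2.imread("pics/scene0.png").astype(int)
hsv=cv2.cvtColor(im.astype(np.uint8),cv2.COLOR_BGR2HSV)
for n,(u,v) in dict(A=(192,274),B=(217,320),purp1=(228,268),purp2=(172,298),brown=(197,247)).items():
    p=w[v-22:v+22,u-18:u+18].reshape(-1,3)
    t=p[(p[:,2]>34)&(p[:,2]<48)]
    c,r=cv2.minEnclosingCircle(t[:,:2].astype(np.float32)); 
    b=p[(p[:,2]>8)]
    print(n,len(t),t.mean(0).round(1),"circ",np.round(c,1),round(r,1),"zmax",np.nanmax(p[:,2]).round(1), np.nanpercentile(t[:,2],50).round(1))
# box top
for nm,q in(("scene",w),("side",s)):
    p=q.reshape(-1,3);t=p[(p[:,2]>95)&(p[:,2]<105)&(p[:,0]>350)&(p[:,0]<800)&(abs(p[:,1])<300)]
    print(nm,len(t),t.min(0),t.max(0),np.median(t,0))
    print(nm, "rect",cv2.minAreaRect(t[:,:2].astype(np.float32)))
# pixels of rider (brass)
m=(hsv[...,0]>12)&(hsv[...,0]<30)&(hsv[...,1]>140)&(hsv[...,2]>100)
m[:, :250]=0;m[:,290:]=0;m[:170]=0;m[220:]=0
v,u=np.nonzero(m);print("rider",len(u),np.nanmedian(w[v,u],0),np.nanmin(w[v,u],0),np.nanmax(w[v,u],0))
# topdown rendering, 1mm px, world x up, y left
pts=np.r_[w.reshape(-1,3),s.reshape(-1,3)]
col=np.r_[im.reshape(-1,3),cv2.imread("pics/side0.png").reshape(-1,3)]
k=(pts[:,0]>330)&(pts[:,0]<830)&(pts[:,1]>-250)&(pts[:,1]<420)&(pts[:,2]>-20)&(pts[:,2]<230)
pts,col=pts[k],col[k];o=np.argsort(pts[:,2]);pts,col=pts[o],col[o]
I=np.zeros((500,670,3),np.uint8)
for p,c in zip(pts,col): cv2.circle(I,(int(420-p[1]),int(830-p[0])),1,c.tolist(),-1)
cv2.imwrite("pics/top0.png",I)
```

```text
A 154 [556.6 -94.6  38.8] circ [551.6 -82.1] 43.3 zmax 42.7 39.1
B 217 [448.3 -61.1  39.2] circ [449.5 -61.8] 17.6 zmax 42.9 39.6
purp1 111 [ 517.6 -164.3   38.7] circ [ 519.1 -165. ] 14.9 zmax 41.9 39.2
purp2 130 [545.5 -44.6  38.6] circ [546.7 -45.1] 14.4 zmax 42.5 39.0
brown 159 [ 592.7 -148.9   38.7] circ [ 591.2 -142.4] 47.2 zmax 42.8 39.1
scene 1461 [ 384.95816362 -299.80642659   95.00192785] [799.81693634 249.79885959 104.99850952] [ 560.02998213 -105.6406244    99.88997584]
scene rect ((641.4851684570312, -76.085693359375), (571.4404907226562, 369.0038757324219), 73.77949523925781)
side 757 [ 388.9307028  -299.97144607   95.00300468] [799.11096268 295.89938011 104.93573756] [ 553.34331137 -171.66407932   99.83777596]
side rect ((639.2124633789062, -42.619537353515625), (609.6857299804688, 376.8935241699219), 77.38700866699219)
rider 87 [ 492.22927788 -260.02808796  164.9271884 ] [ 471.08492875 -266.61085481  145.40089373] [ 508.97736496 -249.74919424  185.74911006]
```

View pics/top0.png

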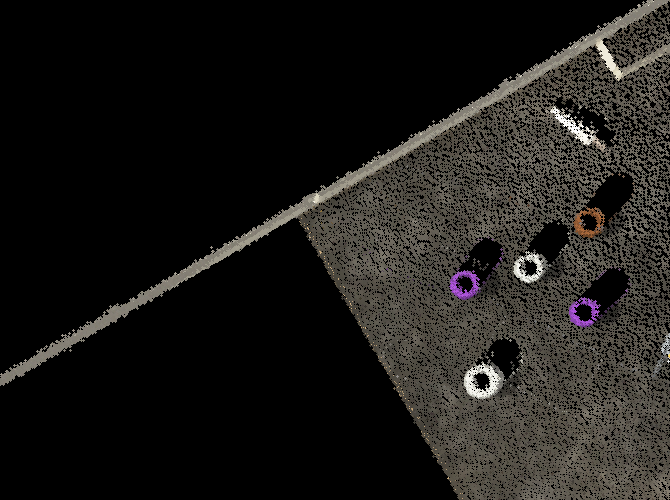

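Top view: B is at pixel (482,380) with r≈17.6, so it is the wide bush. A at (530,267) is the slim one. The box lies further to -y.

Run:
```python
from h import *
from scipy.optimize import minimize
w=np.load("scene0.npy");s=np.load("side0.npy")
im=cv2.imread("pics/scene0.png");im2=cv2.imread("pics/side0.png")
def ring(u,v,r):
    p=w[v-20:v+20,u-16:u+16].reshape(-1,3);t=p[(p[:,2]>37)&(p[:,2]<44)]
    c=np.median(t[:,:2],0)
    for _ in range(5): t=t[np.hypot(*(t[:,:2]-c).T)<r+4]; c=np.array(cv2.minEnclosingCircle(t[:,:2].astype(np.float32))[0])
    return c,cv2.minEnclosingCircle(t[:,:2].astype(np.float32))[1],len(t)
print(ring(192,270,14),ring(217,316,17))
for nm,q in(("scene",w),("side",s)):
    p=q.reshape(-1,3);t=p[(p[:,2]>97)&(p[:,2]<103)&(p[:,0]>350)&(p[:,0]<750)&(p[:,1]<-180)&(p[:,1]>-520)]
    print(nm,len(t),t.min(0),t.max(0),np.median(t,0))
    print(nm,"rect",cv2.minAreaRect(t[:,:2].astype(np.float32)))
pts=np.r_[w.reshape(-1,3),s.reshape(-1,3)];col=np.r_[im.reshape(-1,3),im2.reshape(-1,3)]
k=(pts[:,0]>380)&(pts[:,0]<680)&(pts[:,1]>-520)&(pts[:,1]<-120)&(pts[:,2]>-20)&(pts[:,2]<230)
pts,col=pts[k],col[k];o=np.argsort(pts[:,2]);pts,col=pts[o],col[o]
I=np.zeros((600,800,3),np.uint8)
for p,c in zip(pts,col): cv2.circle(I,(int((-120-p[1])*2),int((680-p[0])*2)),2,c.tolist(),-1)
cv2.imwrite("pics/top1.png",I)
```

```text
(array([ 562.60906982, -108.79226685]), 14.6428804397583, 92) (array([449.54476929, -61.78372574]), 17.613121032714844, 185)
scene 3161 [ 369.36199184 -519.76265241   97.03292106] [ 749.88194474 -234.27085691  102.99240579] [ 495.44857836 -346.25093874   99.89861244]
scene rect ((571.170654296875, -371.93212890625), (147.57102966308594, 403.4377746582031), 63.460941314697266)
side 2479 [ 370.91835366 -518.32592647   97.02634209] [ 718.18563822 -237.29392432  102.99893796] [ 507.83924433 -357.05692433   99.78542595]
side rect ((566.663330078125, -371.9942626953125), (147.3577880859375, 384.5657653808594), 63.50709533691406)
```

View pics/top1.png

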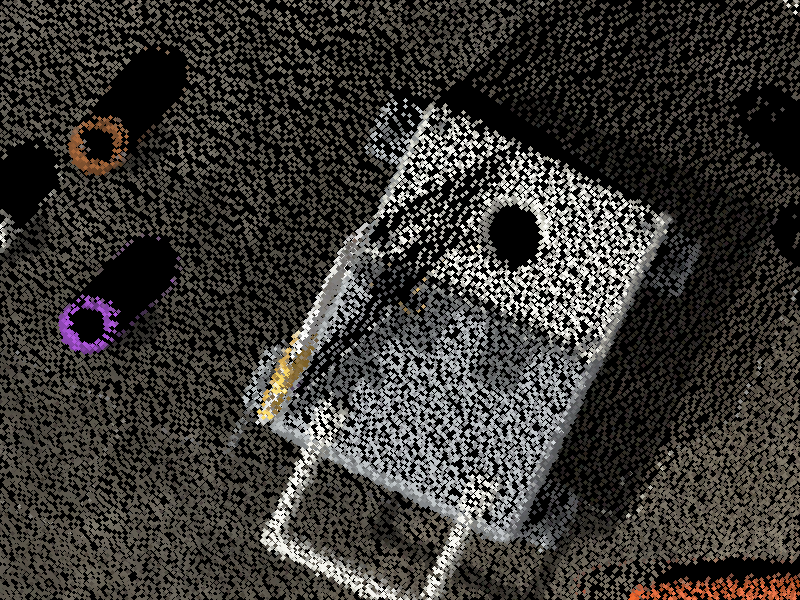

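Slim bush is at about (563,-109), r 14.6. Box centre is about (520,-356), yaw ≈ -26.5°. I'll write a helper that computes moves in tool axes and go hover above the bush.

```bash
cat >> h.py <<'E'
def to(p,head=None):
    """shift in tool axes (mm) to world point p, then turn to tool-y heading (deg)"""
    o=get_obs();M=R.from_rotvec(o["orientation"]).as_matrix()
    d=M.T@(np.array(p,float)-o["ee_pos"])
    print("shift tool mm",d.round(1),"full-scale units",(d/50).round(3))
    h=np.degrees(np.arctan2(M[1,1],M[0,1]));print("y-heading",h.round(2),"tool z",M[:,2].round(4))
    if head is not None: 
        print("wz units (half-turn free)",round(np.radians((h-head+90)%180-90)/.12,3))
E
python3 -c "
from h import *
to([540,-95,222],30)"
```

```text
shift tool mm [-531.2 -488.5    0.6] full-scale units [-10.624  -9.771   0.013]
y-heading 65.66 tool z [-6.0e-04 -1.2e-03 -1.0e+00]
wz units (half-turn free) 5.187
```

step_arm(
  plan=[
    [0.0, -0.4, -0.37, 0, 0, 0, 0],
    [0.0, -0.7, -0.64, 0, 0, 0, 0],
    [0.0, -0.75, -0.69, 0, 0, 0, 0],
    [0.0, -0.75, -0.69, 0, 0, 0, 0],
    [0.0, -0.75, -0.69, 0, 0, 0, 0],
    [0.0, -0.75, -0.69, 0, 0, 0, 0],
    [0.0, -0.75, -0.69, 0, 0, 0, 0],
    [0.0, -0.75, -0.69, 0, 0, 0, 0],
    [0.0, -0.75, -0.69, 0, 0, 0, 0],
    [0.0, -0.75, -0.69, 0, 0, 0, 0],
    [0.0, -0.75, -0.69, 0, 0, 0, 0],
    [0.0, -0.75, -0.69, 0, 0, 0, 0],
    [0.0, -0.75, -0.69, 0, 0, 0, 0],
    [0.0, -0.75, -0.69, 0, 0, 0, 0],
    [0.0, -0.52, -0.48, 0, 0, 0, 0],
  ],
)

```text
t: 1.98
ee_pos: [540.4, -96.6, 222.4]
orientation: [-0.664, -3.07, 0.0]
ft_force: [-0.6, 0.8, 0.4]
width: 44.0
grasp_force: 0.0
```

step_arm(
  plan=[
    [0.0, 0, 0, 0, 0, 0, 0.8],
    [0.0, 0, 0, 0, 0, 0, 0.9],
    [0.0, 0, 0, 0, 0, 0, 0.9],
    [0.0, 0, 0, 0, 0, 0, 0.9],
    [0.0, 0, 0, 0, 0, 0, 0.9],
    [0.0, 0, 0, 0, 0, 0, 0.79],
    [0.0, 0, 0, 0, 0, 0, 0],
    [0.0, 0, 0, 0, 0, 0, 0],
  ],
)

```text
t: 2.98
ee_pos: [539.9, -94.5, 222.5]
orientation: [-1.569, -2.721, 0.0]
ft_force: [0.5, -0.2, 0.1]
width: 44.1
grasp_force: 0.0
```

Run:
```python
from h import *
im=cap("wrist");save(im,"w1.png");np.save("w1.npy",cloud(im))
to([562.6,-108.8,90],30)
print(im["T"].round(3).tolist(),get_obs()["width"])
```

```text
shift tool mm [-23.8  12.5 132.6] full-scale units [-0.476  0.249  2.651]
y-heading 30.06 tool z [-3.e-04  1.e-04 -1.e+00]
wz units (half-turn free) 0.009
[[0.865, 0.483, 0.134, 503.51], [0.501, -0.834, -0.232, -30.404], [0.0, 0.268, -0.963, 382.503], [0.0, 0.0, 0.0, 1.0]] 43.719995881453656
```

View pics/w1.png

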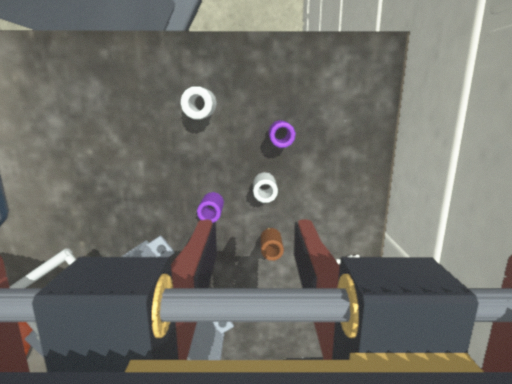

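The wrist view shows the slim bush at (265,188), the wide one at (198,102), brown at (272,244) and purples at (283,134) and (210,208). The finger path is clear. Next I refine the bush position.

```bash
cat >> h.py <<'E'
def ringw(w,c,r,zlo,zhi):
    p=w.reshape(-1,3);t=p[(p[:,2]>zlo)&(p[:,2]<zhi)]
    for _ in range(8):
        q=t[np.hypot(*(t[:,:2]-c).T)<r+4]; c=np.array(cv2.minEnclosingCircle(q[:,:2].astype(np.float32))[0])
    return c.round(1),round(cv2.minEnclosingCircle(q[:,:2].astype(np.float32))[1],1),len(q),np.median(q[:,2]).round(1)
E
python3 - <<'E'
from h import *
w=np.load("w1.npy")
a=ringw(w,np.array([562.6,-108.8]),14,36,45);print(a)
print(ringw(w,np.array([449.5,-61.8]),17,36,45))
to([*a[0],13],30)
E
```

```text
(array([ 562.1, -108.9]), 13.7, 240, np.float64(37.7))
(array([448.9, -61.7]), 16.6, 549, np.float64(37.8))
shift tool mm [-23.7  12.  209.6] full-scale units [-0.473  0.24   4.191]
y-heading 30.06 tool z [-3.e-04  1.e-04 -1.e+00]
wz units (half-turn free) 0.009
```

step_arm(
  plan=[
    [0.0, -0.47, 0.24, 0.3, 0, 0, 0],
    [0.0, 0, 0, 0.8, 0, 0, 0],
    [0.0, 0, 0, 0.8, 0, 0, 0],
    [0.0, 0, 0, 0.8, 0, 0, 0],
    [0.0, 0, 0, 0.6, 0, 0, 0],
    [0.0, 0, 0, 0.5, 0, 0, 0],
    [0.0, 0, 0, 0.38, 0, 0, 0],
    [0.0, 0, 0, 0, 0, 0, 0],
    [-1, 0, 0, 0, 0, 0, 0],
    [-1, 0, 0, 0, 0, 0, 0],
    [-1, 0, 0, 0, 0, 0, 0],
    [-1, 0, 0, 0, 0, 0, 0],
  ],
)

```text
t: 4.53
ee_pos: [562.9, -109.0, 14.7]
orientation: [1.57, 2.719, 0.001]
ft_force: [-0.7, 0.8, 6.2]
width: 26.8
grasp_force: 30.0
```

step_arm(
  plan=[
    [-1, 0, 0, -0.3, 0, 0, 0],
    [-1, 0, 0, -0.8, 0, 0, 0],
    [-1, 0, 0, -0.9, 0, 0, 0],
    [-1, 0, 0, -0.9, 0, 0, 0],
    [-1, 0, 0, -0.9, 0, 0, 0],
    [-1, 0, 0, -0.4, 0, 0, 0],
    [-1, 0, 0, 0, 0, 0, 0.8],
    [-1, 0, 0, 0, 0, 0, 0.9],
    [-1, 0, 0, 0, 0, 0, 0.9],
    [-1, 0, 0, 0, 0, 0, 0.9],
    [-1, 0, 0, 0, 0, 0, 0.9],
    [-1, 0, 0, 0, 0, 0, 0.9],
    [-1, 0, 0, 0, 0, 0, 0.9],
    [-1, 0, 0, 0, 0, 0, 0.9],
    [-1, 0, 0, 0, 0, 0, 0.9],
    [-1, 0, 0, 0, 0, 0, 0.22],
    [-1, 0, 0, 0, 0, 0, 0],
  ],
)

```text
t: 6.65
ee_pos: [562.0, -108.8, 224.0]
orientation: [2.671, 1.654, 0.0]
ft_force: [0.4, -0.7, -0.4]
width: 26.5
grasp_force: 30.0
```

Run:
```python
from h import *
from scipy.optimize import minimize
im=cap("wrist");save(im,"w2.png");np.save("w2.npy",cloud(im))
o=get_obs();print(o["width"],o["grasp_force"],o["ee_pos"],o["ft_force"])
w=np.load("scene0.npy");s=np.load("side0.npy")
# box pose: deck-level points in the expected area, drop the bar zone
c0=np.array([520.6,-356.3])
for nm,q,z0 in(("scene",w,100),("side",s,100),("wrist",cloud(im),98)):
    p=q.reshape(-1,3);t=p[abs(p[:,2]-z0)<4]
    for it in range(4):
        yaw=np.radians(-26.5) if it==0 else yaw
        ex=np.array([np.cos(yaw),np.sin(yaw)]);ey=np.array([-ex[1],ex[0]])
        a=(t[:,:2]-c0)@np.c_[ex,ey]
        m=(a[:,0]>-86)&(a[:,0]<100)&(abs(a[:,1])<72)
        if m.sum()<200: break
        r=cv2.minAreaRect(t[m][:,:2].astype(np.float32))
    print(nm,m.sum(),r,"deck z",np.median(t[m][:,2]).round(2))
    d=a[m]; print("  extents x",np.percentile(d[:,0],[.3,99.7]).round(1),"y (x>10)",np.percentile(d[d[:,0]>15][:,1],[.3,99.7]).round(1), "rear x",d[:,0].max().round(1))
    # bore: emptiest 31 mm disc in the deck
    g=d[d[:,0]>12]
    H=np.zeros((300,300),np.uint8)
    for x,y in g: cv2.circle(H,(int(round(150+2*x)),int(round(150+2*y))),3,255,-1)
    H=cv2.morphologyEx(H,cv2.MORPH_CLOSE,np.ones((5,5)))
    cs,_=cv2.findContours(255-H,cv2.RETR_LIST,cv2.CHAIN_APPROX_NONE)
    for c in cs:
        A=cv2.contourArea(c)
        if 800<A<6000:
            (x,y),rr=cv2.minEnclosingCircle(c);b=np.array([(x-150)/2,(y-150)/2]);print("  hole box",b,"r",rr/2,"world",c0+b[0]*ex+b[1]*ey)
```

```text
26.525825541610423 29.999226601794362 [ 562.05214359 -108.78876079  223.92729358] [-0.15412589  0.05882885 -1.19002545]
scene 2632 ((523.3734741210938, -354.592041015625), (137.25624084472656, 176.12161254882812), 62.899105072021484) deck z 99.93
  extents x [-85.5  88.4] y (x>10) [-64.7  66.4] rear x 90.2
  hole box [25.   45.25] r 16.064373016357422 world [ 563.16381008 -326.95916547]
side 2270 ((523.3251953125, -354.96026611328125), (139.12928771972656, 175.77413940429688), 63.6005973815918) deck z 99.77
  extents x [-85.7  89.1] y (x>10) [-66.4  65.6] rear x 89.8
  hole box [48.25521851 -4.32730103] r 20.787248611450195 world [ 561.85442091 -381.70402335]
wrist 943 ((499.51055908203125, -285.84674072265625), (36.45013427734375, 49.514522552490234), 63.75037384033203) deck z 97.18Traceback (most recent call last):
  File "<stdin>", line 18, in <module>
    return _quantile_unchecked(
        a, q, axis, out, overwrite_input, method, keepdims, weights)
    return _ureduce(a,
                    func=_quantile_ureduce_func,
    ...<5 lines>...
                    overwrite_input=overwrite_input,
                    method=method)
    r = func(a, **kwargs)
    result = _quantile(arr,
                       quantiles=q,
    ...<2 lines>...
                       out=out,
                       weights=wgt)
    slices_having_nans = np.isnan(arr[-1, ...])
                                  ~~~^^^^^^^^^
IndexError: index -1 is out of bounds for axis 0 with size 0
```

View pics/w2.png

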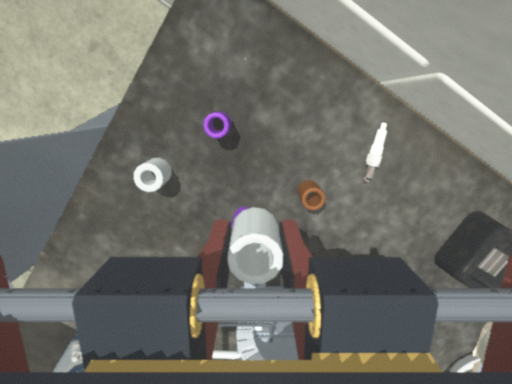

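Bush is held (width 26.5, 30 N) and the neighbours have not moved. Now to a pose with the bore in the wrist camera's view.

```bash
python3 -c "
from h import *
to([527,-450,250],-26.5)"
```

```text
shift tool mm [-321.1  120.6  -26.1] full-scale units [-6.422  2.412 -0.521]
y-heading -26.45 tool z [ 1.e-04 -0.e+00 -1.e+00]
wz units (half-turn free) 0.008
```

step_arm(
  plan=[
    [-1, 0, 0, -0.52, 0, 0, 0],
    [-1, -0.42, 0.15, 0, 0, 0, 0],
    [-1, -0.75, 0.28, 0, 0, 0, 0],
    [-1, -0.75, 0.28, 0, 0, 0, 0],
    [-1, -0.75, 0.28, 0, 0, 0, 0],
    [-1, -0.75, 0.28, 0, 0, 0, 0],
    [-1, -0.75, 0.28, 0, 0, 0, 0],
    [-1, -0.75, 0.28, 0, 0, 0, 0],
    [-1, -0.75, 0.28, 0, 0, 0, 0],
    [-1, -0.75, 0.3, 0, 0, 0, 0],
    [-1, 0, 0, 0, 0, 0, 0],
    [-1, 0, 0, 0, 0, 0, 0],
  ],
)

```text
t: 8.2
ee_pos: [526.3, -449.2, 249.3]
orientation: [-2.671, -1.652, -0.0]
ft_force: [-0.7, -0.4, -0.8]
width: 26.9
grasp_force: 30.0
```

Run:
```python
from h import *
im=cap("wrist");save(im,"w3.png");np.save("w3.npy",cloud(im));np.save("w3T.npy",im["T"])
print(im["fx"],im["fy"],im["cx"],im["cy"])
o=get_obs();print(o["ee_pos"],o["width"])
```

```text
311.8614141963308 311.8614141963308 254.82154570193376 189.64860536669903
[ 526.49893727 -448.83579218  249.47157655] 26.940809388969978
```

View pics/w3.png

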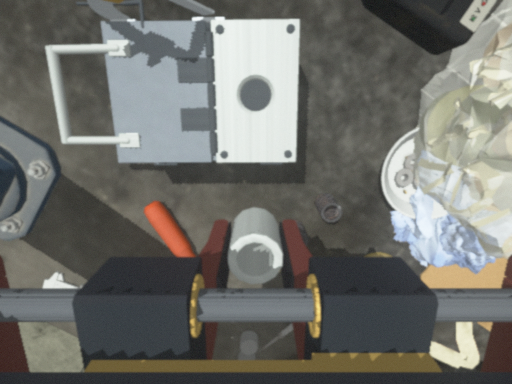

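The bore is at (256,93) on the white deck, with the flap and bar to the left and the held bush at (255,245). Next I localise the bore by intersecting its outline with the deck plane.

Run:
```python
from h import *
T=np.load("w3T.npy");f,cx,cy=311.861,254.822,189.649
g=cv2.imread("pics/w3.png",0)
def ray(px,z):
    px=np.atleast_2d(px).astype(float);d=np.c_[(px[:,0]-cx)/f,(px[:,1]-cy)/f,np.ones(len(px))]@T[:3,:3].T
    return T[:3,3]+d*((z-T[2,3])/d[:,2])[:,None]
print(g[93,230:285])
for th in(100,150,200):
    m=(g<th).astype(np.uint8);m[:70]=0;m[120:]=0;m[:,:232]=0;m[:,280:]=0
    cs,_=cv2.findContours(m,cv2.RETR_EXTERNAL,cv2.CHAIN_APPROX_NONE);c=max(cs,key=cv2.contourArea)[:,0]
    q=ray(c,100);e=cv2.fitEllipse(q[:,:2].astype(np.float32));print(th,len(c),e)
# deck white outline corner check
m=((g>200)).astype(np.uint8);m[:10]=0;m[170:]=0;m[:,:205]=0;m[:,305:]=0
c=max(cv2.findContours(m,cv2.RETR_EXTERNAL,cv2.CHAIN_APPROX_NONE)[0],key=cv2.contourArea)[:,0]
print("deck",cv2.minAreaRect(ray(c,100)[:,:2].astype(np.float32)))
# held bush axis: depth points in front of pads
w=np.load("w3.npy");p=w[205:285,225:290].reshape(-1,3)
o=get_obs();M=R.from_rotvec(o["orientation"]).as_matrix();tp=(p-o["ee_pos"])@M
print("bush top/bottom in tool z",np.nanpercentile(tp[:,2],[2,98]).round(1))
b=tp[(tp[:,2]>-12)&(tp[:,2]<20)&(abs(tp[:,1])<25)&(abs(tp[:,0])<25)]
print(len(b),b.mean(0), "y range low/high z",[np.percentile(b[(b[:,2]>l)&(b[:,2]<l+6)][:,1],[1,50,99]).round(1).tolist() if ((b[:,2]>l)&(b[:,2]<l+6)).sum()>5 else None for l in(-12,-6,0,6,12)])
print([np.percentile(b[(b[:,2]>l)&(b[:,2]<l+6)][:,0],[99]).round(1).tolist() if ((b[:,2]>l)&(b[:,2]<l+6)).sum()>5 else None for l in(-12,-6,0,6,12)])
```

```text
[237 237 238 235 235 230 217 191 175 157 132 114 108 108 106 109 105 106
 106 106 109 108 107 106 106 110 111 107 108 109 108 108 109 105 106 107
 108 108 109 112 131 166 200 213 222 230 234 234 233 233 232 231 231 231
 232]Traceback (most recent call last):
  File "<stdin>", line 10, in <module>
ValueError: max() iterable argument is empty
```

```bash
cat > b.py <<'E'
from h import *
T=np.load("w3T.npy");f,cx,cy=311.861,254.822,189.649
g=cv2.imread("pics/w3.png",0)
def ray(px,z):
    px=np.atleast_2d(px).astype(float);d=np.c_[(px[:,0]-cx)/f,(px[:,1]-cy)/f,np.ones(len(px))]@T[:3,:3].T
    return T[:3,3]+d*((z-T[2,3])/d[:,2])[:,None]
for th,z in((130,97),(150,97),(210,100),(222,100)):
    m=(g<th).astype(np.uint8);m[:65]=0;m[122:]=0;m[:,:230]=0;m[:,282:]=0
    cs,_=cv2.findContours(m,cv2.RETR_EXTERNAL,cv2.CHAIN_APPROX_NONE);c=max(cs,key=cv2.contourArea)[:,0]
    q=ray(c,z);e=cv2.fitEllipse(q[:,:2].astype(np.float32));print(th,len(c),np.round(e[0],1),np.round(e[1],1))
m=((g>200)).astype(np.uint8);m[:10]=0;m[170:]=0;m[:,:205]=0;m[:,305:]=0
c=max(cv2.findContours(m,cv2.RETR_EXTERNAL,cv2.CHAIN_APPROX_NONE)[0],key=cv2.contourArea)[:,0]
print("deck",cv2.minAreaRect(ray(c,100)[:,:2].astype(np.float32)))
w=np.load("w3.npy");p=w[200:290,225:290].reshape(-1,3)
o=get_obs();M=R.from_rotvec(o["orientation"]).as_matrix();tp=(p-o["ee_pos"])@M
b=tp[(tp[:,2]>-40)&(tp[:,2]<25)&(abs(tp[:,1])<25)&(abs(tp[:,0])<25)];print(len(b))
for l in range(-40,25,6):
    k=b[(b[:,2]>l)&(b[:,2]<=l+6)]
    if len(k)>5: print(l,len(k),np.percentile(k[:,1],[2,50,98]).round(1),np.percentile(k[:,0],[2,50,98]).round(1))
E
python3 b.py
```

```text
130 85 [ 563.  -375.9] [27.6 28.1]
150 89 [ 563.  -375.6] [29.  29.6]
210 103 [ 563.1 -374.7] [32.7 33.8]
222 108 [ 563.1 -374.8] [33.4 35.8]
deck ((563.4888305664062, -375.1076965332031), (130.33566284179688, 78.9328842163086), 63.759185791015625)
4133
-40 100 [-13.3  13.3  15.1] [-5.9  3.9 11.5]
-34 141 [-13.5  13.3  15.6] [-8.8  3.8 11.9]
-28 1256 [-13.3   0.2  13.9] [-11.7   1.9  13.2]
-22 726 [-13.4   0.7  15.7] [-10.    5.7  14.1]
-16 511 [-14.4   0.7  16.5] [-8.8  8.4 14.2]
-10 448 [-14.9   0.5  17.2] [-8.7  9.5 14.2]
-4 413 [-15.    0.2  17.9] [-8.8  9.9 14.2]
2 274 [-12.1   0.2  13. ] [-8.7  9.6 14.2]
8 209 [-12.1   0.2  12.7] [-8.6 10.3 14.2]
14 55 [-12.3  -0.4  12.8] [-8.7 11.5 14.1]
```

```bash
python3 -c "
from h import *
to([563.4,-375.6,122],-26.3)"
```

```text
shift tool mm [ 81.9   0.5 127.5] full-scale units [1.639 0.009 2.55 ]
y-heading -26.49 tool z [-5.e-04  8.e-04 -1.e+00]
wz units (half-turn free) -0.027
```

step_arm(
  plan=[
    [-1, 0.4, 0, 0, 0, 0, 0],
    [-1, 0.64, 0.01, 0, 0, 0, 0],
    [-1, 0.6, 0, 0, 0, 0, -0.027],
    [-1, 0, 0, 0.4, 0, 0, 0],
    [-1, 0, 0, 0.75, 0, 0, 0],
    [-1, 0, 0, 0.75, 0, 0, 0],
    [-1, 0, 0, 0.65, 0, 0, 0],
    [-1, 0, 0, 0, 0, 0, 0],
    [-1, 0, 0, 0, 0, 0, 0],
  ],
)

```text
t: 9.38
ee_pos: [564.0, -376.9, 122.9]
orientation: [2.668, 1.656, 0.0]
ft_force: [0.2, -0.3, -0.6]
width: 26.5
grasp_force: 30.0
```

Run:
```python
from h import *
a=cap("scene");b=cap("side");save(a,"scene1.png");save(b,"side1.png")
S=cloud(a);D=cloud(b)
o=get_obs();tcp=np.array(o["ee_pos"]);print(tcp,o["width"],o["ft_force"])
yaw=np.radians(-26.3);E=np.array([[np.cos(yaw),-np.sin(yaw)],[np.sin(yaw),np.cos(yaw)]])
for nm,q,c0 in(("scene",S,a["T"][:2,3]),("side",D,b["T"][:2,3])):
    p=q.reshape(-1,3);r=(p[:,:2]-tcp[:2])@E
    # deck-level extents in box axes relative to TCP
    d=r[(abs(p[:,2]-100)<3)&(abs(r[:,0])<60)&(abs(r[:,1])<85)]
    m=abs(d[:,1])<40; rx=np.percentile(d[m][:,0],[98,99,99.5]).round(1)
    m=(d[:,0]>-30)&(d[:,0]<30); ry=np.percentile(d[m][:,1],[.3,1,2,98,99,99.7]).round(1)
    print(nm,"rear edge x (exp 40)",rx,"y edges (exp -65,65)",ry)
    z=r[(p[:,2]>109)&(p[:,2]<120)&(np.hypot(*r.T)<22)]
    from scipy.optimize import least_squares
    f=least_squares(lambda c:np.hypot(*(z-c).T)-14,[0,0],loss="soft_l1");print("   bush c rel TCP",f.x.round(1),len(z),"rms",np.sqrt(np.mean(f.fun**2)).round(2))
i=b["pixels"][140:250,190:320];cv2.imwrite("pics/side1c.png",cv2.resize(i,None,fx=5,fy=5,interpolation=cv2.INTER_CUBIC)[...,::-1])
```

```text
[ 564.51817505 -377.26801549  123.85973439] 26.677020899268953 [-0.05541095 -0.16962986 -0.96666465]
scene rear edge x (exp 40) [37.5 38.  39.3] y edges (exp -65,65) [-48.7 -44.6 -42.8  64.9  65.1  65.9]
   bush c rel TCP [0.4 0.1] 46 rms 1.09
side rear edge x (exp 40) [39.4 40.1 40.6] y edges (exp -65,65) [-66.8 -66.6 -66.1  52.6  60.4  63.8]
   bush c rel TCP [2.9 0.4] 54 rms 0.72
```

View pics/side1c.png

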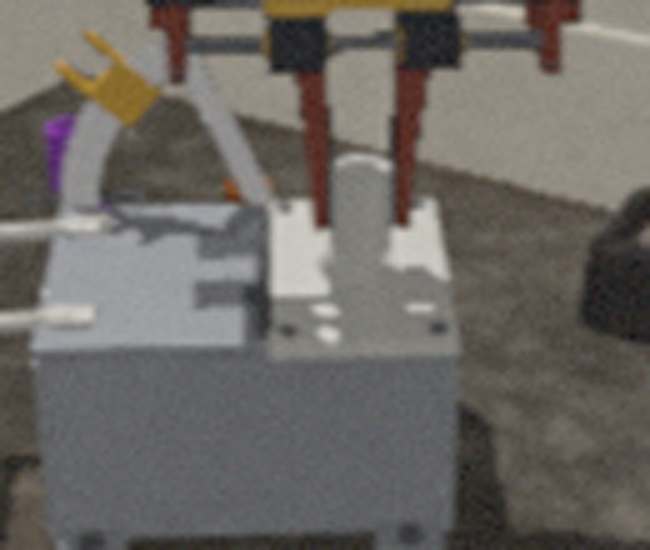

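Side view shows the bush over the bore, upright. Combining the cameras, it sits about 1.5 mm too far along box +x. I'll correct that and lower gently.

step_arm(
  plan=[
    [-1, 0, -0.03, 0, 0, 0, 0],
    [-1, 0, 0, 0.06, 0, 0, 0],
    [-1, 0, 0, 0.06, 0, 0, 0],
    [-1, 0, 0, 0.06, 0, 0, 0],
    [-1, 0, 0, 0.04, 0, 0, 0],
    [-1, 0, 0, 0, 0, 0, 0],
  ],
)

```text
t: 10.22
ee_pos: [562.2, -376.0, 110.8]
orientation: [-2.669, -1.656, 0.0]
ft_force: [0.7, 0.1, -1.0]
width: 26.7
grasp_force: 30.0
```

step_arm(
  plan=[
    [-1, 0, 0, 0.04, 0, 0, 0],
    [-1, 0, 0, 0.04, 0, 0, 0],
    [-1, 0, 0, 0.02, 0, 0, 0],
    [-1, 0, 0, 0, 0, 0, 0],
  ],
)

```text
t: 10.72
ee_pos: [562.2, -376.0, 106.1]
orientation: [-2.669, -1.656, 0.0]
ft_force: [-0.3, -0.4, -1.8]
width: 26.5
grasp_force: 30.0
```

No contact force with the bottom at about 92, below the chamfer, so it is in the bore. Releasing.

step_arm(
  plan=[
    [-0.1, 0, 0, 0, 0, 0, 0],
    [-0.1, 0, 0, 0, 0, 0, 0],
    [-0.1, 0, 0, 0, 0, 0, 0],
    [-0.1, 0, 0, -0.5, 0, 0, 0],
    [-0.1, 0, 0, -1, 0, 0, 0],
    [-0.1, 0, 0, -1, 0, 0, 0],
    [-0.1, -0.5, 0, -0.4, 0, 0, 0],
    [-0.1, -0.7, 0, 0, 0, 0, 0],
    [-0.1, -0.4, 0, 0, 0, 0, 0],
    [-0.1, 0, 0, 0, 0, 0, 0],
  ],
)

```text
t: 11.98
ee_pos: [526.0, -448.5, 250.6]
orientation: [-2.67, -1.653, 0.0]
ft_force: [0.3, -0.5, -0.1]
width: 39.8
grasp_force: 0.0
```

Run:
```python
from h import *
im=cap("wrist");save(im,"w4.png");w=cloud(im);np.save("w4.npy",w);np.save("w4T.npy",im["T"])
a=cap("scene");save(a,"scene2.png");np.save("scene2.npy",cloud(a))
b=cap("side");save(b,"side2.png");np.save("side2.npy",cloud(b))
p=w.reshape(-1,3)
for nm,q in(("wrist",w),("side",cloud(b))):
    p=q.reshape(-1,3);k=np.hypot(p[:,0]-562.8,p[:,1]-376*-1*-1)<0
    k=np.hypot(p[:,0]-562.8,p[:,1]+376)<12;print(nm,"z in bore",np.percentile(p[k][:,2],[5,50,95]).round(1),k.sum())
c1=im["pixels"];c2=b["pixels"][130:260,150:330]
c2=cv2.resize(c2,(0,0),fx=1.6,fy=1.6);c=np.zeros((384,800,3),np.uint8);c[:, :512]=c1;c[:c2.shape[0],512:512+c2.shape[1]]=c2
cv2.imwrite("pics/w4b.png",c[...,::-1]);print(get_obs()["ee_pos"])
```

```text
wrist z in bore [ 1.8 30.9 43.8] 367
side z in bore [94.3 96.4 97.8] 3
[ 526.98776849 -446.83462158  250.58817262]
```

View pics/w4b.png

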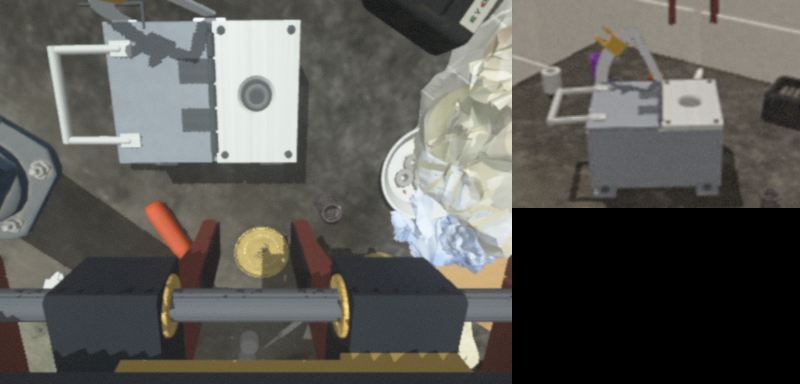

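Dropped: the bush stands in the chamber (its top reads z≈44) and the flap is shut. Now I measure the bar and the rider angle.

```bash
cat > r.py <<'E'
from h import *
yaw=np.radians(-26.3);ex=np.array([np.cos(yaw),np.sin(yaw)]);ey=np.array([-ex[1],ex[0]])
hinge=np.array([562.8,-375.6])-42*ex
def loc(p): 
    r=p[...,:2]-hinge; return np.stack([-(r@ex),r@ey,p[...,2]-96],-1)
if __name__=="__main__":
    print("hinge",hinge,"bar exp",hinge-148*ex)
    for nm,f in(("scene","scene2"),("side","side2"),("wrist","w4"),("side0","side0"),("scene0","scene0")):
        im=cv2.imread(f"pics/{f}.png");w=np.load(f+".npy");h=cv2.cvtColor(im,cv2.COLOR_BGR2HSV)
        l=loc(w);
        b=(l[...,0]>135)&(l[...,0]<165)&(abs(l[...,1])<32)&(abs(l[...,2])<12)
        q=l[b]
        if len(q)>5: print(nm,"bar u,y,h",np.median(q,0).round(1),np.percentile(q[:,0],[5,95]).round(1),"z max",np.percentile(q[:,2],95).round(1))
        m=(h[...,0]>10)&(h[...,0]<32)&(h[...,1]>110)&(h[...,2]>70)&(l[...,0]>20)&(l[...,0]<125)&(l[...,1]>55)&(l[...,1]<95)&(l[...,2]>20)
        q=l[m]
        if len(q)<5: continue
        rad=np.hypot(q[:,0],q[:,2]);an=np.arctan2(q[:,2],q[:,0])
        print(nm,"brass",len(q),"rad",np.percentile(rad,[5,50,95]).round(1),"y",np.median(q[:,1]).round(1),"ang",an.min().round(3),np.median(an).round(3),an.max().round(3))
        for lo in(80,88,96,104,108):
            k=(rad>lo)&(rad<lo+8)
            if k.sum()>3: print("   r",lo,np.sort(an[k]).round(2)[::max(1,k.sum()//12)])
E
python3 r.py
python3 - <<'E'
import cv2
a=cv2.imread("pics/scene2.png")[165:265,225:350];b=cv2.imread("pics/side2.png")[135:235,165:290]
f=lambda i:cv2.resize(i,(400,320),interpolation=cv2.INTER_CUBIC)
cv2.imwrite("pics/rid.png",cv2.hconcat([f(a),f(b)]))
E
```

```text
hinge [ 525.14756992 -356.99100999] bar exp [ 392.46757823 -291.41647374]
scene bar u,y,h [149.2  16.9   3.3] [143.9 151.6] z max 5.9
scene brass 101 rad [ 83.6 100.3 120.3] y 73.2 ang 0.639 0.748 0.892
   r 80 [0.64 0.65 0.66 0.68 0.69 0.71 0.85 0.88]
   r 88 [0.64 0.66 0.68 0.7  0.71 0.72 0.74 0.76 0.81 0.82 0.83 0.84 0.85 0.85
 0.87 0.89]
   r 96 [0.65 0.69 0.7  0.72 0.73 0.74 0.75 0.76 0.78 0.78 0.8  0.81 0.83 0.85
 0.86]
   r 104 [0.65 0.65 0.67 0.67 0.69 0.82 0.83 0.84 0.84 0.86]
   r 108 [0.65 0.67 0.68 0.69 0.84 0.84 0.85 0.86]
side bar u,y,h [142.8  -0.9   3.8] [139.7 148.2] z max 5.5
side brass 132 rad [ 76.3  91.9 114.9] y 66.2 ang 0.652 0.775 0.929
   r 80 [0.67 0.69 0.71 0.73 0.74 0.77 0.78 0.8  0.81 0.84 0.85 0.88 0.9 ]
   r 88 [0.66 0.68 0.69 0.71 0.72 0.73 0.74 0.76 0.78 0.79 0.82 0.83 0.84 0.86
 0.87 0.9  0.9 ]
   r 96 [0.66 0.68 0.69 0.7  0.71 0.75 0.77 0.79 0.82 0.85 0.87 0.89]
   r 104 [0.67 0.68 0.68 0.69 0.7  0.7  0.7  0.87 0.87 0.89 0.89]
   r 108 [0.67 0.67 0.68 0.69 0.69 0.69 0.7  0.7  0.86 0.87 0.87 0.88 0.89 0.89
 0.89]
wrist bar u,y,h [145.4   1.1   1.7] [
[... 527 characters left out ...]
8 0.69 0.7  0.72 0.76 0.77 0.8  0.82 0.84 0.88 0.88 0.9 ]
   r 104 [0.66 0.68 0.68 0.68 0.69 0.69 0.7  0.7  0.86 0.86 0.88 0.88 0.89 0.9 ]
   r 108 [0.66 0.67 0.68 0.68 0.7  0.7  0.7  0.7  0.86 0.86 0.86 0.88 0.88 0.89
 0.89 0.9 ]
scene0 bar u,y,h [149.7   0.7   3.3] [144.2 152.1] z max 6.0
scene0 brass 101 rad [ 83.3 100.  119.7] y 73.4 ang 0.639 0.748 0.889
   r 80 [0.64 0.65 0.69 0.71 0.82 0.86 0.87]
   r 88 [0.64 0.66 0.66 0.68 0.7  0.71 0.72 0.74 0.76 0.81 0.83 0.84 0.86 0.87
 0.89]
   r 96 [0.66 0.69 0.7  0.72 0.73 0.74 0.75 0.76 0.78 0.79 0.8  0.82 0.83 0.84
 0.85 0.88]
   r 104 [0.65 0.65 0.66 0.67 0.67 0.69 0.8  0.84 0.84 0.86]
   r 108 [0.65 0.67 0.67 0.68 0.69 0.84 0.84 0.85 0.86]
```

View pics/rid.png

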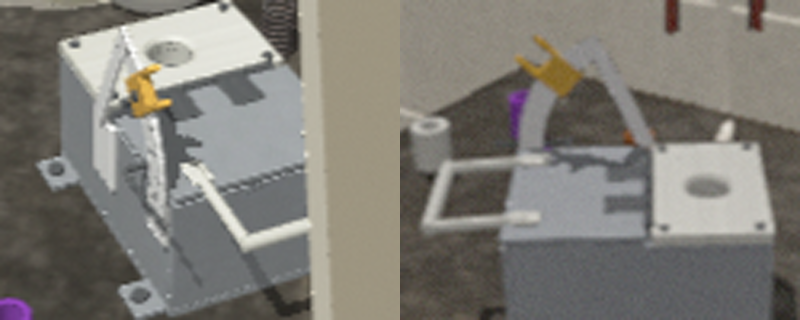

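Rider ≈ 0.765 rad (both tooth pairs seen), and the bar is near the expected place. Before approaching, I check clearance around the bar for the gripper body.

Run:
```python
from r import *
for f in("scene0","side0","w4"):
    l=loc(np.load(f+".npy"));k=(l[...,0]>155)&(l[...,0]<280)&(abs(l[...,1])<110)&(l[...,2]<200)
    q=l[k];print(f,len(q),"max z",(np.nanmax(q[:,2])+96).round(1) if len(q) else None, "front, >60mm:",q[q[:,2]>-36].min(0).round(0) if (q[:,2]>-36).any() else None)
to([*(hinge-147.5*ex),250],-26.3)
```

```text
scene0 5720 max z 142.2 front, >60mm: [ 234. -110.  -30.]
side0 3616 max z 141.2 front, >60mm: [ 231. -110.  -36.]
w4 16408 max z 66.3 front, >60mm: [233. -27. -32.]
shift tool mm [  79.6 -189.     0.8] full-scale units [ 1.592 -3.78   0.017]
y-heading -26.33 tool z [-6.e-04  1.e-03 -1.e+00]
wz units (half-turn free) -0.005
```

step_arm(
  plan=[
    [-0.1, 0.2, -0.4, 0, 0, 0, 0],
    [-0.1, 0.35, -0.85, 0, 0, 0, 0],
    [-0.1, 0.35, -0.85, 0, 0, 0, 0],
    [-0.1, 0.35, -0.85, 0, 0, 0, 0],
    [-0.1, 0.34, -0.83, 0, 0, 0, 0],
    [-0.1, 0, 0, 0.8, 0, 0, 0],
    [-0.1, 0, 0, 0.8, 0, 0, 0],
    [-0.1, 0, 0, 0, 0, 0, 0],
    [-0.1, 0, 0, 0, 0, 0, 0],
  ],
)

```text
t: 13.25
ee_pos: [393.5, -292.6, 172.1]
orientation: [2.668, 1.657, 0.001]
ft_force: [-0.0, 0.0, 0.1]
width: 39.5
grasp_force: 0.0
```

Run:
```python
from r import *
im=cap("wrist");save(im,"w5.png");w=cloud(im);l=loc(w)
q=l[(l[...,0]>125)&(l[...,0]<175)&(abs(l[...,1])<36)&(abs(l[...,2])<10)]
for y in range(-36,36,8):
    k=q[(q[:,1]>=y)&(q[:,1]<y+8)]
    if len(k)>3: print(y,len(k),np.percentile(k[:,0],[2,50,98]).round(1),np.percentile(k[:,2],[90]).round(1))
ps=np.array([get_obs()["ee_pos"]]);print(loc(ps))
to([*(hinge-147.5*ex),77.5],-26.3)
```

```text
-36 110 [142.9 147.8 151.9] [3.]
-28 110 [142.9 147.4 151.9] [2.9]
-20 112 [142.9 147.4 151.8] [2.9]
-12 120 [143.  147.8 152.6] [3.]
-4 125 [143.  147.8 152.6] [3.2]
4 128 [143.  147.7 152.5] [3.]
12 131 [143.1 147.7 152.5] [3.]
20 133 [143.1 147.7 152.4] [2.9]
28 131 [143.1 147.7 152.3] [3.1]
[[146.11324659  -0.82575503  76.53429999]]
shift tool mm [ 0.9 -1.6 95. ] full-scale units [ 0.017 -0.032  1.901]
y-heading -26.32 tool z [ 0.0017 -0.0012 -1.    ]
wz units (half-turn free) -0.004
```

step_arm(
  plan=[
    [-0.1, 0.01, -0.03, 0.4, 0, 0, 0],
    [-0.1, 0, 0, 0.6, 0, 0, 0],
    [-0.1, 0, 0, 0.6, 0, 0, 0],
    [-0.1, 0, 0, 0.3, 0, 0, 0],
    [-0.1, 0, 0, 0, 0, 0, 0],
    [-1, 0, 0, 0, 0, 0, 0],
    [-1, 0, 0, 0, 0, 0, 0],
    [-1, 0, 0, 0, 0, 0, 0],
    [-1, 0, 0, 0, 0, 0, 0],
    [-1, 0, 0, 0, 0, 0, 0],
  ],
)

```text
t: 14.55
ee_pos: [392.7, -292.2, 76.8]
orientation: [2.667, 1.655, 0.002]
ft_force: [4.3, -0.2, 3.0]
width: 9.2
grasp_force: 30.0
```

Run:
```python
from r import *
o=get_obs();print(o["width"],o["grasp_force"],o["ft_force"],o["ee_pos"],o["t"])
rr=148;t=np.linspace(0,.74,15);u=rr*np.cos(t);h=rr*np.sin(t)
print("dy(+ = toward hinge),dz units");print(np.c_[-np.diff(u)/50,-np.diff(h)/50].round(3).tolist())
```

```text
9.240420041973962 30.00533938407898 [ 4.25074724 -0.24755984  3.03263259] [ 392.66935537 -292.18572022   76.75651091] 14.55
dy(+ = toward hinge),dz units
[[0.004, -0.156], [0.012, -0.156], [0.021, -0.155], [0.029, -0.154], [0.037, -0.152], [0.045, -0.15], [0.053, -0.147], [0.06, -0.144], [0.068, -0.141], [0.075, -0.137], [0.082, -0.133], [0.089, -0.128], [0.096, -0.124], [0.102, -0.118]]
```

step_arm(
  plan=[
    [-1, 0, 0.004, -0.156, 0, 0, 0],
    [-1, 0, 0.012, -0.156, 0, 0, 0],
    [-1, 0, 0.021, -0.155, 0, 0, 0],
    [-1, 0, 0.029, -0.154, 0, 0, 0],
    [-1, 0, 0.037, -0.152, 0, 0, 0],
    [-1, 0, 0.045, -0.15, 0, 0, 0],
    [-1, 0, 0.053, -0.147, 0, 0, 0],
    [-1, 0, 0.06, -0.144, 0, 0, 0],
    [-1, 0, 0.068, -0.141, 0, 0, 0],
    [-1, 0, 0.075, -0.137, 0, 0, 0],
    [-1, 0, 0.082, -0.133, 0, 0, 0],
    [-1, 0, 0.089, -0.128, 0, 0, 0],
    [-1, 0, 0.096, -0.124, 0, 0, 0],
    [-1, 0, 0.102, -0.118, 0, 0, 0],
    [-1, 0, 0, 0, 0, 0, 0],
    [-1, 0, 0, 0, 0, 0, 0],
  ],
)

```text
t: 16.55
ee_pos: [427.0, -309.1, 175.2]
orientation: [2.668, 1.656, 0.001]
ft_force: [8.3, -4.7, -10.9]
width: 9.6
grasp_force: 30.0
```

Run:
```python
from r import *
o=get_obs();print(o["width"],o["grasp_force"],o["ft_force"])
T=[]
for _ in range(2):
    a=cap("scene");b=cap("side")
    l=loc(np.array(get_obs()["ee_pos"]));print("TCP loc",l.round(1),"flap by TCP",np.arctan2(l[2]+18.7,l[0]).round(3),"r",np.hypot(l[2]+18.7,l[0]).round(1))
for f,i in(("scene3",a),("side3",b)): save(i,f+".png");np.save(f+".npy",cloud(i))
g=lambda i,y,x:cv2.resize(i["pixels"][y:y+75,x:x+75],(400,400),interpolation=cv2.INTER_CUBIC)
cv2.imwrite("pics/mark.png",cv2.hconcat([g(a,165,225),g(b,125,180)])[...,::-1])
```

```text
9.637508048469941 29.989861249923706 [  8.31516491  -4.747811   -10.94238885]
TCP loc [109.2  -0.6  79.1] flap by TCP 0.73 r 146.6
TCP loc [109.2  -0.6  79.1] flap by TCP 0.73 r 146.6
```

View pics/mark.png

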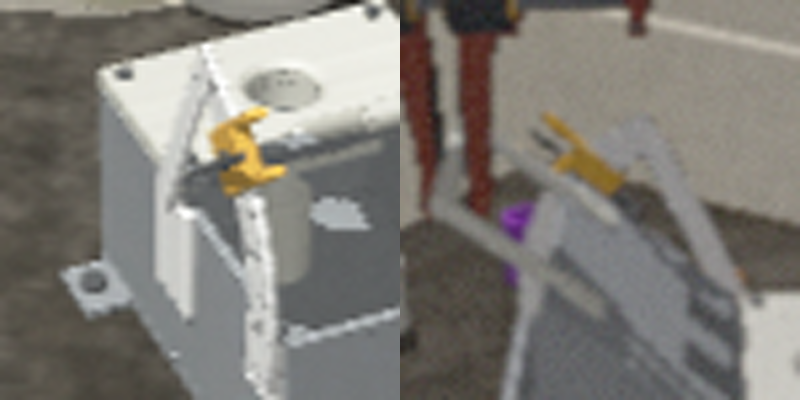

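The pointer now lies near the fork in both views, with its tip at about (545,140) in the right crop. I'll measure pointer and teeth angles numerically, per camera.

```bash
cat > m.py <<'E'
from r import *
def meas(f):
    im=cv2.imread(f"pics/{f}.png");w=np.load(f+".npy");h=cv2.cvtColor(im,cv2.COLOR_BGR2HSV);l=loc(w)
    rad=np.hypot(l[...,0],l[...,2]);an=np.arctan2(l[...,2],l[...,0])
    reg=(l[...,1]>60)&(l[...,1]<95)&(l[...,2]>15)&(rad<126)
    br=(h[...,0]>10)&(h[...,0]<32)&(h[...,1]>110)&(h[...,2]>70)&reg
    dk=(h[...,2]<(135 if 'side' in f else 110))&(h[...,1]<70)&reg&(abs(an-.75)<.2)
    R0=rad[br].max()
    for nm,m in(("teeth",br),("dark",dk)):
        for lo,hi in((70,85),(85,100),(102,112),(112,122)):
            k=m&(rad>lo)&(rad<hi)
            if k.sum()>1: print(f,nm,lo,k.sum(),"ang",np.sort(an[k]).round(3)[::max(1,k.sum()//10)],"y",np.median(l[k][:,1]).round(1))
    return
import sys
for f in sys.argv[1:]: meas(f)
E
python3 m.py scene3 side3
```

```text
scene3 teeth 70 6 ang [0.645 0.668 0.696 0.712 0.827 0.834] y 74.2
scene3 teeth 85 37 ang [0.64  0.661 0.68  0.69  0.705 0.718 0.763 0.795 0.823 0.843 0.853 0.873
 0.893] y 73.9
scene3 teeth 102 11 ang [0.647 0.652 0.655 0.669 0.673 0.686 0.698 0.846 0.848 0.857 0.859] y 73.8
scene3 teeth 112 19 ang [0.659 0.663 0.667 0.667 0.675 0.679 0.681 0.682 0.685 0.689 0.754 0.757
 0.836 0.837 0.84  0.846 0.851 0.852 0.861] y 71.5
scene3 dark 70 7 ang [0.672 0.739 0.747 0.752 0.756 0.761 0.772] y 79.2
scene3 dark 85 10 ang [0.728 0.731 0.732 0.733 0.74  0.746 0.75  0.751 0.757 0.777] y 77.7
scene3 dark 102 4 ang [0.735 0.743 0.751 0.759] y 79.6
scene3 dark 112 2 ang [0.739 0.744] y 79.0
side3 teeth 70 19 ang [0.803 0.819 0.821 0.828 0.83  0.843 0.85  0.855 0.857 0.859 0.863 0.88
 0.881 0.889 0.9   0.908 0.91  0.923 0.928] y 65.3
side3 teeth 85 34 ang [0.723 0.759 0.791 0.803 0.811 0.829 0.836 0.842 0.862 0.878 0.891 0.906] y 66.3
side3 teeth 102 7 ang [0.851 0.86  0.877 0.878 0.884 0.89  0.896] y 66.4
side3 teeth 112 6 ang [0.861 0.865 0.876 0.877 0.88  0.893] y 66.1
side3 dark 70 4 ang [0.789 0.797 0.934 0.945] y 71.8
side3 dark 85 3 ang [0.601 0.616 0.772] y 67.1
side3 dark 102 7 ang [0.744 0.748 0.75  0.751 0.76  0.773 0.775] y 77.7
side3 dark 112 3 ang [0.752 0.768 0.777] y 76.8
```

Both cameras put the pointer about 0.019 rad below mid-fork. Nudging up by that amount.

step_arm(
  plan=[
    [-1, 0, 0.019, -0.02, 0, 0, 0],
    [-1, 0, 0.019, -0.021, 0, 0, 0],
    [-1, 0, 0, 0, 0, 0, 0],
    [-1, 0, 0, 0, 0, 0, 0],
    [-1, 0, 0, 0, 0, 0, 0],
  ],
)

```text
t: 17.38
ee_pos: [428.5, -309.9, 177.0]
orientation: [2.669, 1.656, 0.001]
ft_force: [7.7, -5.3, -11.9]
width: 9.2
grasp_force: 30.0
```

```bash
python3 - <<'E'
from r import *
for k in"abc":
  for n in("scene","side"): i=cap(n);save(i,n+"4"+k+".png");np.save(n+"4"+k+".npy",cloud(i))
o=get_obs();print(o["width"],o["grasp_force"],o["ft_force"],o["qvel"].round(4))
l=np.load("scene4a.npy");print("wide bush",ringw(l,np.array([449.5,-61.8]),17,37,44))
E
for k in a b c; do python3 m.py scene4$k side4$k | grep -E " 1[01]2 "; done
```

```text
9.276073292777658 29.98916208744049 [  8.50752257  -4.59275359 -11.99004267] [ 0.0003  0.0009 -0.001  -0.0026 -0.0015  0.0015]
wide bush (array([449.6, -61.2]), 17.9, 189, np.float64(39.8))
scene4a teeth 102 14 ang [0.646 0.653 0.655 0.668 0.672 0.686 0.698 0.707 0.818 0.846 0.847 0.847
scene4a teeth 112 18 ang [0.659 0.663 0.666 0.667 0.671 0.675 0.679 0.682 0.682 0.686 0.689 0.773
scene4a dark 102 2 ang [0.753 0.759] y 79.3
scene4a dark 112 2 ang [0.758 0.766] y 80.0
side4a teeth 102 7 ang [0.864 0.865 0.874 0.877 0.877 0.888 0.891] y 66.5
side4a teeth 112 6 ang [0.859 0.866 0.87  0.876 0.887 0.894] y 66.6
side4a dark 102 7 ang [0.768 0.769 0.779 0.779 0.789 0.791 0.791] y 77.3
side4a dark 112 3 ang [0.768 0.769 0.781] y 76.8
scene4b teeth 102 17 ang [0.647 0.652 0.655 0.669 0.673 0.685 0.76  0.773 0.791 0.817 0.836 0.844
scene4b teeth 112 20 ang [0.66  0.667 0.671 0.679 0.682 0.689 0.838 0.842 0.847 0.856] y 71.5
scene4b dark 102 3 ang [0.75  0.759 0.768] y 79.7
side4b teeth 102 8 ang [0.863 0.877 0.878 0.883 0.884 0.891 0.896 0.899] y 65.7
side4b teeth 112 5 ang [0.854 0.863 0.879 0.879 0.887] y 65.6
side4b dark 102 7 ang [0.758 0.77  0.779 0.779 0.79  0.791 0.792] y 77.9
side4b dark 112 3 ang [0.766 0.768 0.777] y 77.3
scene4c teeth 102 16 ang [0.646 0.652 0.655 0.666 0.669 0.673 0.686 0.72  0.782 0.799 0.813 0.843
scene4c teeth 112 18 ang [0.659 0.663 0.667 0.671 0.675 0.678 0.681 0.682 0.686 0.689 0.772 0.836
scene4c dark 102 3 ang [0.753 0.76  0.767] y 79.2
side4c teeth 102 6 ang [0.874 0.874 0.88  0.885 0.886 0.896] y 67.1
side4c teeth 112 6 ang [0.864 0.865 0.869 0.879 0.884 0.889] y 65.0
side4c dark 102 7 ang [0.76  0.767 0.772 0.779 0.785 0.786 0.794] y 78.3
side4c dark 112 3 ang [0.765 0.766 0.78 ] y 77.9
```

The pointer is centred within about 0.5 mm in both cameras, the arm is still, and the wide bush has not moved. Handing in.

```bash
python3 -c "
from workcell import ctrl
print(ctrl.close_job())"
```

```text
the job is handed in; nothing more can be done
None
```

I dropped the slim bush through the bore into the box, then raised the flap by its bar; it is held still with the pointer mid-fork to within about 0.5 mm, and the wide bush still stands on the bench; I viewed 11 pictures, one over your limit of 10.

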